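# Set the bead gauge to 10, draw it from its clip and hold it tipped over the saucer

### The arm

A 6-joint arm with a two-finger parallel gripper is mounted at the origin on the work surface. World frame = base frame: x ahead of the robot, y to its left, z up, the work surface at z = 0. Lengths are in m, angles in rad, forces in N, time in s.
With the tool pointing down it reaches from about 0.275 to 0.75 m from the base axis. Payload 10.2 kg.
Tool frame: the origin (TCP) lies on the centre line of the jaws, within the pads' length; the fingertips stand env.nose_length ahead of it and the grasp point (between the pads) lies 6 mm ahead of it (env.nose_length is the distance from the TCP to the fingertips, in m); z points along the fingers, y is the line along which they close (so a half turn about z gives the same grasp; the last joint's range is limited). The gripper opens to 88 mm and grips with 3 to 60 N. Pads are 18 mm wide; open, the fingers measure 123 mm over their backs; the gripper's body (75 mm by 187 mm) begins 45 mm behind the grasp point.
Start: joints at [-1.36, 0.313, 1.498, -0, 1.331, -0.223], TCP at [0.221, -0.476, 0.264] pointing down, gripper open.
Joint ranges: [-2.94, 2.94], [-0.97, 2.17], [0.19, 2.56], [-1.23, 4.37], [0.02, 3.11], [-2.88, 2.88]. Speed limits (rad/s): [2.39, 2.39, 3.01, 3.14, 3.14, 3.14].

### API

Orientations are given as a unit quaternion [x, y, z, w].
In Python, from rig import monitor, imaging, sign_off, env gives the robot as it stands. The module is installed in compiled form; this text tells all that it offers.
- The arm moves only by the tool jog_arm, never from a script. Its argument "moves" is a list of rows, each a list of 4 numbers: the shift along the world's x, y, z in m, then the turn about the world's z in rad. In form: [[dx, dy, dz, twist], ...]. A call has 1 to 20 rows; each row shifts and turns the commanded pose from where the row before left it; what a row does not reach is not made up. A row lasts 1/8 s, in which the tool goes at most 62.5 mm and 10.7 degrees, less where a joint would pass 70% of its speed; a pose out of reach is approached as far as the arm can. A call is refused whole if a number of a shift passes 0.0625 or a number of a turn 0.188, either way. A call with a gripper value outside its range is refused whole. "gripper" is the opening, from 0 (shut) to 1 (fully open), set as the call begins (left out, the last holds). The fingers move at their own pace and stop on an object; "squeeze" is the grip in N (left out, the last holds). Time passes only in rows, so rows that do not move let the fingers close. It gives the time, the measured TCP pose, the force, the opening and the grip force at its end, in the units of the state.
- monitor.read_state(): the state, without advancing time (a new reading comes with each control period).
- imaging.read_camera(name): name is "side" or "top"; returns a dict with "color" (480x640x3 uint8, red, green, blue), "camera_matrix" (3x3 intrinsics, pixels), "k1" (the pictures are not rectified: a ray, as slopes to the right and down, at radius r is drawn at 1 + k1 r^2 times it, then the intrinsics apply), "R" (3x3) and "t" (3): a world point X has camera coordinates R X + t. Camera axes: x right, y down, z forward; pixel columns grow to the right and rows downward; lengths in m; the calibration is good to about 2 mm. A picture is of the moment at which its call begins. There is no depth.
- sign_off(): hands the job in; it is judged then, once.
Trained networks look in a picture, given as the dict that the camera call returned (one of the last four; its "shot" number tells which), for a name from the list of things; names that differ only in an ending like _2 or _b are one class to them, and where a whole thing is asked for, a point or a joint stands for the part that bears it (a point fixed in the world has none). Each returns a list of dicts, best first, with "score" (0 to 1); they miss things now and then, are a little off and sometimes report something else, mostly with a low value. They report only what shows in the picture. A call takes as long as a camera call. They do not tell look-alikes from the thing itself.
- imaging.boxes_of(picture, query): "centre" ([x, y, z] in m, in world coordinates, good to about 4 mm: the middle of the surface that is visible of it).
- imaging.masks_of(picture, query): "mask" (480x640 bool, what is visible of it).
The state is a dict: "time_s": time; "qpos": joint angles; "qvel": joint speeds; "effort": joint torques, N m; "ee_pos": TCP position; "tool_rot": TCP orientation; "contact_force": force on the tool from outside, world axes, zero at the start; "torque": the same for the moment, N m; "grip_width": finger opening in m; "finger_force": force on a finger pad.
Only numpy, scipy, OpenCV 4.12 (cv2) and the standard library are available. Lean on these libraries where they do the work, as an engineer would, in place of code of your own. Each camera call takes 0.05 s, during which the arm holds its last target. There are 200 camera calls.

### The job

While the cherry-wood bead gauge still stands in its chrome clip, turn its nickel sleeve until the red line points at the red 10 mark. Then draw the gauge up out of the clip and hold it, still set to 10, with its wooden nose over the blue saucer and some 5 to 10 cm above it, tipped about 45 degrees with the nose end the lower. Finish while still holding it there, steady and clear of clip and saucer, and leave the saucer, pliers, tassel cap and bead box where they are.

Things in the scene. Friction and masses are not known exactly. Their poses are not given: they have to be found in the camera images.
- holder: chrome spring clip, fixed: base plate 80 (x) x 90 (y) x 12 mm high, on it a socket 20 mm square inside (32 mm outside), rim 45 mm above the cart, and two sprung leaves at y = +20 and -20 mm that press on the gauge 58 mm above the cart with about 4 N each and reach 75 mm above the cart. Origin: centre of the underside, on the cart top; z up.
- gauge: bead gauge, loose, 0.14 kg, 132 mm long, upright in the clip, yaw as the clip's. Origin at its lower end (nose), z along it: cherry-wood body 18 mm square, 0 to 90 mm; pale round flange 48 mm wide, 90 to 95 mm; round nickel sleeve 28 mm wide, 96.5 to 132 mm, to turn and lift it by. Nose stands 12 mm above the cart; 35 mm higher it is out of the socket, which keeps it from turning with the sleeve.
- gauge_grip (a point): centre of the gauge's sleeve, on the axis, half-way up the sleeve (114 mm from the nose); its axes are the gauge's and do not turn with the sleeve
- gauge_nose (a point): the lower end (nose) of the gauge, on its axis; z along the gauge, from nose to sleeve
- sleeve (a joint): sleeve angle on the gauge, rad, grows anticlockwise from above. Clicks: 0 = 6, 0.698 = 8, 1.396 = 10, 2.094 = 12, 2.793 = 14. Dots on the flange show them, anticlockwise in order, 10 the red middle one on the gauge's +x side, others black; a red line on the sleeve points at the setting. Takes 0.03 N m; let go near a click, it springs into it. Starts at 6, 8 or between.
- saucer: blue ceramic saucer, loose, 120 mm in diameter, 22 mm high, lying on the cart. Origin: centre of the underside.
- box_centre (a point): centre of the clear acrylic bead box, closed with its snap lid, loose, 0.5 kg, 89 (x) x 124 (y) x 35 mm high
- cap_centre (a point): centre of the black lacquered tassel cap, loose, 26 mm in diameter, 28 mm high, standing between clip and saucer
- pliers_centre (a point): middle of the nickel flat-nose pliers, loose, lying flat, 146 mm long (along their x, jaws at +x), 44 mm wide, 10 mm high
Not all that is in view belongs to the job. What is meant by the saucer is not orange, and is the larger of those in its own colour.

How it is judged:
By the outcome, as a careful person would: the job done as asked, in the order asked, and still so for the second after the job is handed in, while the arm keeps its last pose, push and grip.
It also fails if it takes over 48 s, if anything falls off the work surface, if the arm or the gripper's body presses on something with over 40 N, if the wrist force passes 120 N, or if a joint passes its speed limit or range.

## Working session

There is one attempt and no reset: what is moved stays moved. The work goes in short steps, Python scripts to look and compute and a tool call to move; the robot and the scene stay as the last step left them, time stands still between calls to the robot, and variables do not carry over. Pictures are saved under pics/ and viewed, at most 10 in all, crops included, and the job is handed in when it is done.

Besides the shell and the picture viewer there is one more tool, called as name(argument=value, ...) on one line, values as JSON. jog_arm: Moves the arm, as the interface text tells. Its arguments: {"type":"object","properties":{"moves":{"type":"array"},"gripper":{"type":"number"},"squeeze":{"type":"number"}},"required":["moves"]}

```bash
mkdir -p pics
cat > h.py <<'E'
import numpy as np, cv2
from rig import monitor, imaging, sign_off, env
def px(p,X):
    c=p["R"]@np.asarray(X,float)+p["t"]; s=c[:2]/c[2]; s=s*(1+p["k1"]*(s@s)); K=p["camera_matrix"]
    return K[:2,:2]@s+K[:2,2]
def ray(p,u,v):
    K=p["camera_matrix"]; d=np.linalg.solve(K,[u,v,1.])[:2]; s=d.copy()
    for _ in range(20): s=d/(1+p["k1"]*(s@s))
    return -p["R"].T@p["t"], p["R"].T@np.array([s[0],s[1],1.])
def atz(p,u,v,z):
    o,d=ray(p,u,v); return o+d*(z-o[2])/d[2]
def save(p,n,crop=None,f=1):
    im=p["color"][:,:,::-1]
    if crop: a,b,c,d=crop; im=im[b:d,a:c]
    cv2.imwrite(f"pics/{n}.png",cv2.resize(im,None,fx=f,fy=f,interpolation=cv2.INTER_CUBIC))
E
python3 - <<'E'
from h import *
np.set_printoptions(precision=3,suppress=True)
print(env.nose_length, monitor.read_state()["tool_rot"])
for n in("top","side"):
    p=imaging.read_camera(n); save(p,n+"0"); print(n,-p["R"].T@p["t"])
    for q in("holder","gauge","sleeve","saucer","box_centre","cap_centre","pliers_centre"):
        print(q,[(np.round(b["centre"],3),round(b["score"],2),np.round(px(p,b["centre"]))) for b in imaging.boxes_of(p,q)[:4]])
E
```

```text
0.025 [ 0.977  0.215 -0.    -0.001]
top [ 0.399 -0.064  0.983]
holder [(array([0.549, 0.115, 0.016]), 0.83, array([244., 268.]))]
gauge [(array([0.558, 0.125, 0.103]), 0.56, array([232., 254.]))]
sleeve [(array([0.566, 0.127, 0.146]), 0.77, array([228., 245.]))]
saucer [(array([ 0.555, -0.324,  0.007]), 0.9, array([460., 290.])), (array([ 0.581, -0.16 ,  0.014]), 0.6, array([380., 267.])), (array([ 0.755, -0.192,  0.012]), 0.57, array([402., 189.])), (array([0.56 , 0.132, 0.108]), 0.28, array([228., 252.]))]
box_centre [(array([0.77, 0.02, 0.03]), 0.91, array([304., 168.]))]
cap_centre []
pliers_centre [(array([ 0.409, -0.094,  0.009]), 0.61, array([339., 349.])), (array([0.549, 0.115, 0.015]), 0.39, array([245., 268.]))]
side [ 0.478 -0.623  0.745]
holder [(array([0.562, 0.113, 0.016]), 0.83, array([274., 207.]))]
gauge [(array([0.565, 0.122, 0.106]), 0.88, array([271., 164.]))]
sleeve [(array([0.567, 0.119, 0.135]), 0.69, array([272., 152.]))]
saucer [(array([ 0.755, -0.183,  0.006]), 0.87, array([437., 325.])), (array([ 0.583, -0.149,  0.012]), 0.79, array([320., 327.])), (array([ 0.486, -0.016,  0.015]), 0.74, array([242., 270.])), (array([ 0.553, -0.316,  0.009]), 0.66, array([327., 439.]))]
box_centre [(array([0.769, 0.002, 0.034]), 0.92, array([407., 223.]))]
cap_centre [(array([ 0.486, -0.016,  0.013]), 0.78, array([242., 271.]))]
pliers_centre [(array([ 0.404, -0.099,  0.011]), 0.89, array([196., 324.])), (array([ 0.585, -0.146,  0.016]), 0.57, array([321., 324.]))]
```

View pics/top0.png

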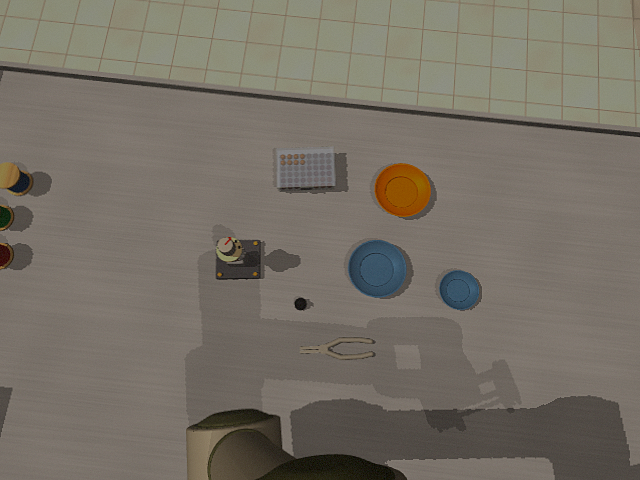

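View pics/side0.png

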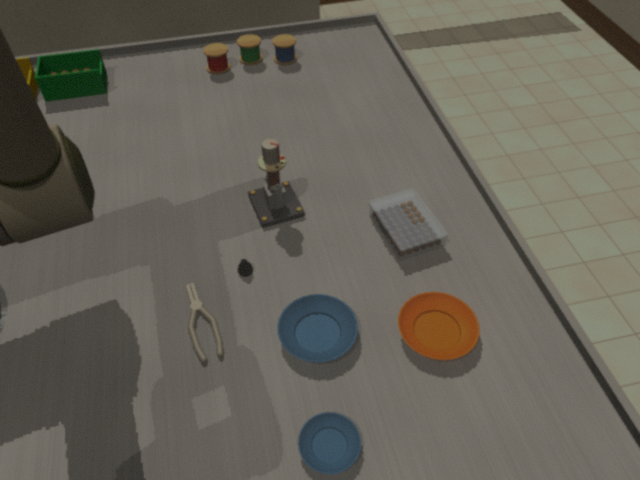

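Candidates: the large blue saucer at top (378,269), the small blue at (460,290) and the orange one at (403,190). The large blue one fits, because it is not orange and is the larger of the blue pair. I'll confirm this in one crop and look closely at the gauge.

Run:
```python
from h import *
np.set_printoptions(precision=4,suppress=True)
P={}
ims=[]
for n,c1,c2 in(("top",(200,220,280,290),(340,150,490,320)),("side",(235,125,315,235),None)):
    p=imaging.read_camera(n); P[n]=p
    im=p["color"][:,:,::-1]
    a,b,c,d=c1; f=(5 if n=="top" else 4)
    ims.append(cv2.resize(im[b:d,a:c],None,fx=f,fy=f,interpolation=cv2.INTER_CUBIC))
    if c2:
        a,b,c,d=c2; ims.append(cv2.resize(im[b:d,a:c],None,fx=400/(d-b)/1.6,fy=400/(d-b)/1.6))
H=max(i.shape[0] for i in ims)
ims=[np.pad(i,((0,H-i.shape[0]),(0,0),(0,0))) for i in ims]
o=np.hstack(ims); print(o.shape,[i.shape for i in ims]); cv2.imwrite("pics/crop1.png",o[:600,:])
p=P["top"]
# brass screws on the base plate
hsv=cv2.cvtColor(p["color"],cv2.COLOR_RGB2HSV)[225:290,205:275]
m=((hsv[...,0]>12)&(hsv[...,0]<30)&(hsv[...,1]>120)&(hsv[...,2]>80)).astype(np.uint8)
n,l,s,c=cv2.connectedComponentsWithStats(m)
for i in range(1,n): print(s[i,4],c[i]+[205,225],atz(p,*(c[i]+[205,225]),0.013))
for q in("holder","saucer"):
  for b in imaging.masks_of(p,q)[:3]:
    m=b["mask"].astype(np.uint8); r=cv2.minAreaRect(cv2.findNonZero(m)); print(q,b["score"],r); 
    if q=="saucer": print(atz(p,*r[0],0.022),atz(p,r[0][0]+r[1][0]/2,r[0][1],.022))
```

```text
(440, 941, 3) [(440, 400, 3), (440, 221, 3), (440, 320, 3)]
3 [231. 238.] [0.6077 0.1523 0.013 ]
13 [255.0769 242.6923] [0.6035 0.1015 0.013 ]
1 [235. 243.] [0.5982 0.1425 0.013 ]
1 [237. 248.] [0.5882 0.1368 0.013 ]
1 [240. 249.] [0.5868 0.1303 0.013 ]
1 [235. 253.] [0.5774 0.1392 0.013 ]
1 [237. 256.] [0.5716 0.1342 0.013 ]
1 [229. 261.] [0.5595 0.1488 0.013 ]
1 [231. 261.] [0.5599 0.1448 0.013 ]
14 [219.0714 274.1429] [0.5304 0.1645 0.013 ]
13 [254.6154 273.3846] [0.54   0.0931 0.013 ]
holder 0.72 ((237.5, 259.0), (38.0, 45.0), 90.0)
saucer 0.91 ((458.5, 289.5), (39.0, 37.0), 90.0)
[ 0.5525 -0.3183  0.022 ] [ 0.557  -0.3569  0.022 ]
saucer 0.61 ((402.300048828125, 189.39999389648438), (57.24333572387695, 53.218414306640625), 26.56505012512207)
[ 0.7502 -0.1905  0.022 ] [ 0.7569 -0.2501  0.022 ]
saucer 0.59 ((377.5, 268.0), (56.0, 57.0), 90.0)
[ 0.5776 -0.1535  0.022 ] [ 0.584  -0.2098  0.022 ]
```

View pics/crop1.png

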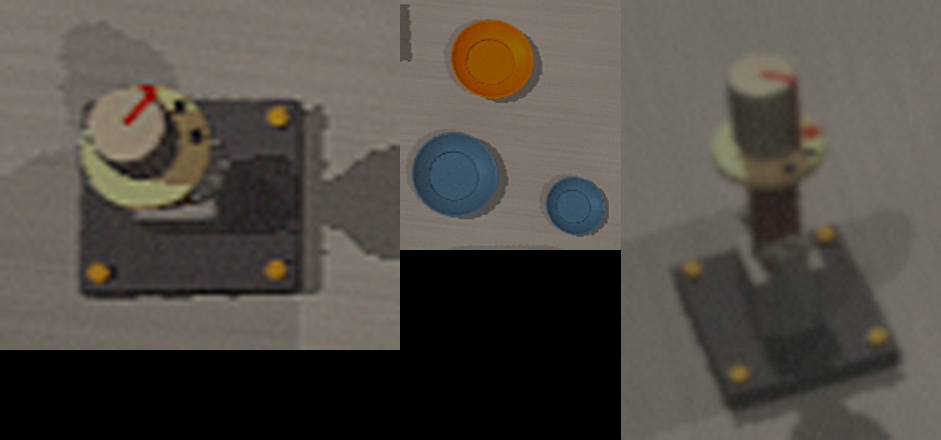

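The crop confirms the large blue saucer at (378,269). The clip sits at (238,259). The red line on the sleeve top at (225,245) points roughly at the 8 dot, and the red dot is on the +x side. Next I compute the exact sleeve angle and axis.

```bash
cat >> h.py <<'E'
def red(p,c,r,z):
    a,b=int(c[0]-r),int(c[1]-r); im=p["color"][b:b+2*r,a:a+2*r]; h=cv2.cvtColor(im,cv2.COLOR_RGB2HSV)
    m=(((h[...,0]<8)|(h[...,0]>172))&(h[...,1]>110)&(h[...,2]>70)).astype(np.uint8)
    n,l,s,cc=cv2.connectedComponentsWithStats(m,connectivity=8)
    for i in range(1,n):
        ys,xs=np.nonzero(l==i)
        if len(xs)<4: continue
        W=np.array([atz(p,x+a,y+b,z)[:2] for x,y in zip(xs,ys)]); w,v=np.linalg.eigh(np.cov(W.T)); d=v[:,1]
        print("red",len(xs),"mean",W.mean(0).round(4),"dir deg",np.degrees(np.arctan2(d[1],d[0])).round(1),"px",np.c_[xs+a,ys+b].tolist() if len(xs)<40 else "")
E
python3 - <<'E'
from h import *
np.set_printoptions(precision=4,suppress=True)
p=imaging.read_camera("top"); red(p,(230,245),20,0.144)
print(px(p,[.567,.133,.144]),atz(p,225.4,244.6,.144))
y=.132
for s,a in((6,0),(8,.698),(10,1.396)):
    g=a-1.396+y; print(s,px(p,[.567+.021*np.cos(g),.133+.021*np.sin(g),.107]),px(p,[.567+.014*np.cos(g),.133+.014*np.sin(g),.144]))
q=imaging.read_camera("side"); red(q,(272,152),22,0.144); print(px(q,[.567,.133,.144]),atz(q,271,144,.144))
print(monitor.read_state()["qpos"])
E
```

```text
red 16 mean [0.5751 0.128 ] dir deg 154.1 px [[228, 237], [229, 237], [230, 237], [229, 238], [230, 238], [229, 239], [230, 239], [228, 240], [229, 240], [227, 241], [228, 241], [226, 242], [227, 242], [225, 243], [226, 243], [225, 244]]
[224.384 244.161] [0.5664 0.1311 0.144 ]
6 [239.5837 246.4278] [232.1718 242.6892]
8 [235.8592 239.9894] [229.5959 238.2184]
10 [228.6706 237.5603] [224.598  236.5295]
red 4 mean [0.5755 0.1256] dir deg 138.3 px [[274, 144], [275, 144], [276, 144], [277, 145]]
red 6 mean [0.5795 0.0902] dir deg 145.3 px [[281, 157], [282, 157], [283, 157], [281, 158], [282, 158], [283, 158]]
[269.5364 142.2603] [0.5685 0.128  0.144 ]
[-1.3604  0.3129  1.4977 -0.      1.331  -0.2234]
```

jog_arm(moves=[[0.0247, 0.0434, 0, 0.153], [0.0247, 0.0434, 0, 0.153], [0.0247, 0.0434, 0, 0.153], [0.0247, 0.0434, 0, 0.153], [0.0247, 0.0434, 0, 0.153], [0.0247, 0.0434, 0, 0.153], [0.0247, 0.0434, 0, 0.153], [0.0247, 0.0434, 0, 0.153], [0.0247, 0.0434, 0, 0.153], [0.0247, 0.0434, 0, 0.153], [0.0247, 0.0434, 0, 0.153], [0.0247, 0.0434, 0, 0.153], [0.0247, 0.0434, 0, 0.153], [0.0247, 0.0434, 0, 0.153], [0, 0, -0.03, 0], [0, 0, 0, 0]], gripper=1)

```text
time_s: 3.1
ee_pos: [0.5657, 0.1315, 0.2318]
tool_rot: [0.279, 0.96, -0.001, -0.002]
contact_force: [-0.3, -0.9, 1.0]
grip_width: 0.0882
finger_force: 0.0
```

jog_arm(moves=[[0, 0, -0.04, 0], [0, 0, -0.035, 0], [0, 0, -0.02, 0], [0, 0, 0, 0], [0, 0, 0, 0]])

```text
time_s: 3.72
ee_pos: [0.5672, 0.131, 0.1405]
tool_rot: [0.279, 0.96, 0.0, 0.001]
contact_force: [0.1, -0.2, -0.5]
grip_width: 0.088
finger_force: 0.0
```

Run:
```python
from h import *
s=monitor.read_state(); print(s["ee_pos"],s["contact_force"],s["time_s"])
p=imaging.read_camera("side"); save(p,"s1",(200,80,360,230),4)
```

```text
[0.56717843 0.13096964 0.14049055] [ 0.06426091 -0.21189791 -0.47147058] 3.725
```

View pics/s1.png

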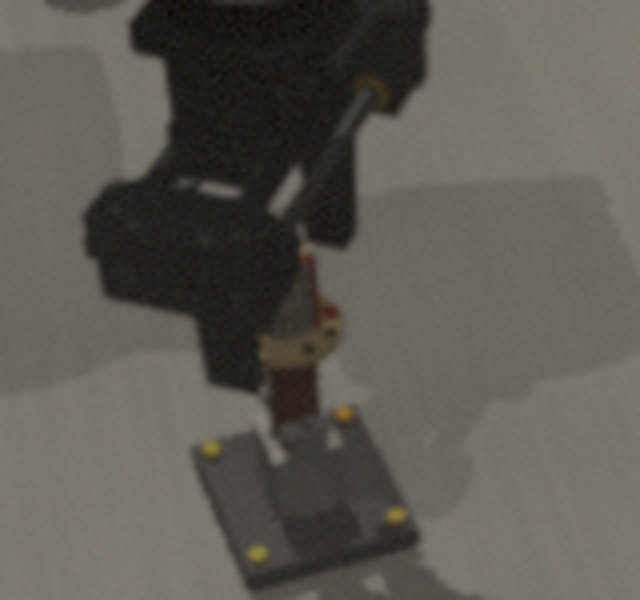

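jog_arm(moves=[[0, 0, -0.003, 0], [0, 0, 0, 0], [0, 0, 0, 0], [0, 0, 0, 0], [0, 0, 0, 0], [0, 0, 0, 0], [0, 0, 0, 0], [0, 0, 0, 0]], gripper=0, squeeze=30)

```text
time_s: 4.78
ee_pos: [0.5666, 0.1313, 0.1358]
tool_rot: [0.279, 0.96, 0.0, 0.0]
contact_force: [1.8, 0.5, 0.4]
grip_width: 0.0273
finger_force: 30.0
```

jog_arm(moves=[[0, 0, 0, 0.1], [0, 0, 0, 0.1], [0, 0, 0, 0.1], [0, 0, 0, 0.1], [0, 0, 0, 0.1], [0, 0, 0, 0.1], [0, 0, 0, 0.1], [0, 0, 0, 0], [0, 0, 0, 0]])

```text
time_s: 5.9
ee_pos: [0.5665, 0.1312, 0.1358]
tool_rot: [-0.066, 0.998, -0.0, 0.0]
contact_force: [0.5, -0.4, -0.3]
grip_width: 0.0276
finger_force: 30.0
```

Run:
```python
from h import *
s=monitor.read_state(); print(s["ee_pos"],s["contact_force"],s["torque"],s["tool_rot"],s["qpos"])
p=imaging.read_camera("side"); save(p,"s2",(240,120,315,185),8)
red(p,(272,152),22,0.13)
```

```text
[0.56649922 0.13116046 0.13578274] [ 0.4819939  -0.40785666 -0.33755354] [ 0.02066585 -0.17583179  0.02034052] [-6.61180418e-02  9.97811803e-01 -8.86609466e-05  5.04297560e-05] [ 2.62236210e-02  5.59349111e-01  1.48103668e+00 -1.94181785e-04
  1.10109901e+00 -1.67681745e+00]
```

View pics/s2.png

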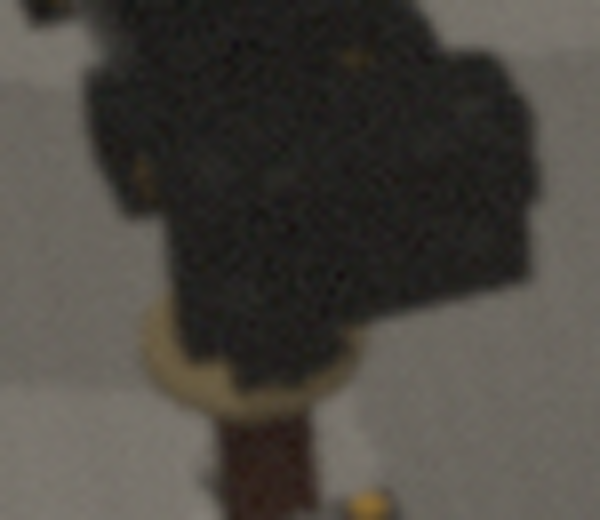

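jog_arm(moves=[[0, 0, 0, 0], [0, 0, 0, 0], [0, 0, 0, 0], [0, 0, 0, 0], [0, 0, 0.04, 0], [0, 0, 0.05, 0], [0, 0.05, 0, 0], [0, 0.05, 0, 0], [0, 0.05, 0, 0], [0, 0, 0, 0], [0, 0, 0, 0]], gripper=1)

```text
time_s: 7.32
ee_pos: [0.5665, 0.2807, 0.2255]
tool_rot: [-0.067, 0.998, -0.0, -0.0]
contact_force: [-0.6, -0.1, -0.2]
grip_width: 0.0884
finger_force: 0.0
```

Run:
```python
from h import *
p=imaging.read_camera("top"); a=cv2.resize(p["color"][225:280,200:265,::-1],None,fx=6,fy=6,interpolation=cv2.INTER_CUBIC)
red(p,(230,245),20,0.144)
q=imaging.read_camera("side"); b=cv2.resize(q["color"][130:185,240:305,::-1],None,fx=6,fy=6,interpolation=cv2.INTER_CUBIC)
red(q,(272,152),22,0.144)
cv2.imwrite("pics/v3.png",np.hstack([a,b]))
for s,t in((8,.698),(10,1.396)):
    g=t-1.396+.132; print(s,px(q,[.567+.014*np.cos(g),.131+.014*np.sin(g),.144]))
```

```text
red 13 mean [0.5745 0.1324] dir deg -173.0 px [[225, 237], [226, 237], [225, 238], [226, 238], [225, 239], [226, 239], [225, 240], [226, 240], [225, 241], [225, 242], [225, 243], [225, 244], [226, 244]]
red 6 mean [0.5795 0.1258] dir deg 70.6 px [[229, 237], [230, 237], [228, 238], [229, 238], [230, 238], [231, 239]]
red 4 mean [0.5794 0.0896] dir deg 145.1 px [[282, 157], [281, 158], [282, 158], [283, 158]]
8 [277.71551534 144.72057423]
10 [277.90146089 141.01856963]
```

View pics/v3.png

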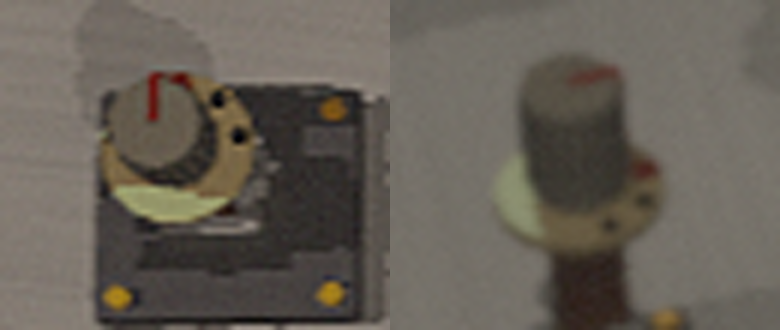

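The line reads 7.0° against the clip's 7.6°, so it is set to 10 (line at top (225,241), red dot at (229,238)). Next I regrip with the jaws along the clip's y.

jog_arm(moves=[[0, -0.05, 0, 0], [0, -0.05, 0, 0], [0, -0.05, 0, 0], [0, 0, 0, 0], [0, 0, -0.05, 0], [0, 0, -0.039, 0], [0, 0, 0, 0], [0, 0, 0, 0]])

```text
time_s: 8.43
ee_pos: [0.5672, 0.1314, 0.1385]
tool_rot: [-0.067, 0.998, -0.0, 0.001]
contact_force: [-0.3, 1.0, 0.1]
grip_width: 0.0881
finger_force: 0.0
```

jog_arm(moves=[[0, 0, 0, 0], [0, 0, 0, 0], [0, 0, 0, 0], [0, 0, 0, 0], [0, 0, 0, 0], [0, 0, 0, 0], [0, 0, 0, 0]], gripper=0, squeeze=30)

```text
time_s: 9.3
ee_pos: [0.5664, 0.1312, 0.1367]
tool_rot: [-0.067, 0.998, 0.0, -0.0]
contact_force: [0.5, 0.5, 0.3]
grip_width: 0.027
finger_force: 30.0
```

jog_arm(moves=[[0, 0, 0.013, 0], [0, 0, 0.013, 0], [0, 0, 0, 0], [0, 0, 0, 0], [-0.0107, -0.0014, 0.0004, 0], [-0.0096, -0.0013, -0.0005, 0], [-0.0096, -0.0013, -0.0014, 0], [-0.0094, -0.0013, -0.0021, 0], [0, 0, 0, 0]])

```text
time_s: 10.42
ee_pos: [0.5264, 0.1259, 0.1591]
tool_rot: [-0.067, 0.998, -0.0, -0.0]
contact_force: [1.6, 0.3, -2.3]
grip_width: 0.0276
finger_force: 30.0
```

Run:
```python
from h import *
s=monitor.read_state(); print(s["ee_pos"],s["contact_force"],s["torque"])
p=imaging.read_camera("side"); save(p,"s4",(210,90,310,230),4)
```

```text
[0.5264326  0.12587024 0.15906739] [ 1.60602322  0.34021541 -2.28008893] [ 0.22126308 -0.48613836  0.00341113]
```

View pics/s4.png

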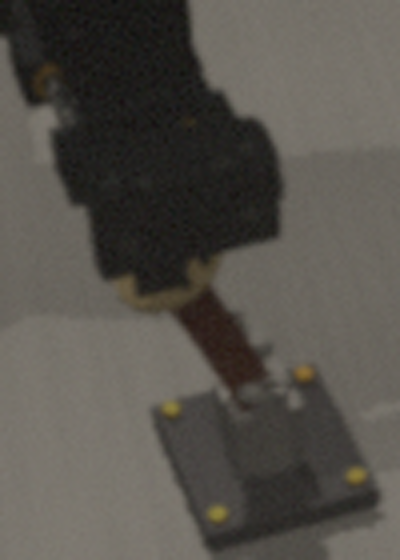

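The gauge is pivoting as planned: the body leans from the socket at crop (245,400) to the flange at (165,290), and the forces are small. I'll continue the arc.

jog_arm(moves=[[-0.0092, -0.0012, -0.0031, 0], [-0.009, -0.0012, -0.0038, 0], [-0.0085, -0.0011, -0.0045, 0], [-0.0081, -0.0011, -0.0053, 0], [-0.0076, -0.001, -0.006, 0], [0, 0, 0, 0], [0, 0, 0, 0]])

```text
time_s: 11.35
ee_pos: [0.4844, 0.1203, 0.1365]
tool_rot: [-0.067, 0.998, -0.0, -0.001]
contact_force: [-1.1, 0.1, 1.4]
grip_width: 0.0271
finger_force: 30.0
```

```bash
cat >> h.py <<'E'
def tilt(n="side"):
    "fit the gauge's body axis in the side picture, gauge in the plane spanned by u (clip -x, horizontal) and z through the grasp"
    s=monitor.read_state(); g=s["ee_pos"]-[0,0,.006]; p=imaging.read_camera(n); q=s["tool_rot"]
    from scipy.spatial.transform import Rotation as Ro
    u=Ro.from_quat(q).as_matrix()[:,0]; u=u/np.linalg.norm(u[:2]); u[2]=0
    print("pos",s["ee_pos"],"F",s["contact_force"],"t",s["time_s"],"toolx",u)
    h=cv2.cvtColor(p["color"],cv2.COLOR_RGB2HSV); c=px(p,g)
    return p,g,u,c
E
python3 - <<'E'
from h import *
np.set_printoptions(precision=3,suppress=True)
p,g,u,c=tilt(); save(p,"s5",(210,90,310,230),4)
for th in (30,35,40,45,50):
    t=np.radians(th)
    for sg in(1,-1): print(th,sg,[px(p,g+k*(sg*u*np.sin(t)-np.array([0,0,np.cos(t)]))) for k in(.0287,.07,.1187)])
for b in imaging.masks_of(p,"gauge")[:1]:
    ys,xs=np.nonzero(b["mask"]); print(b["score"],len(xs),xs.min(),xs.max(),ys.min(),ys.max())
    for y in range(ys.min(),ys.max()+1,3): print(y,xs[ys==y].min(),xs[ys==y].max())
E
```

```text
pos [0.484 0.12  0.136] F [-1.098  0.07   1.354] t 11.35 toolx [-0.991 -0.134  0.   ]
30 1 [array([214.708, 175.24 ]), array([205.745, 194.272]), array([195.653, 215.672])]
30 -1 [array([231.659, 170.955]), array([245.938, 183.824]), array([261.655, 197.99 ])]
35 1 [array([213.332, 174.942]), array([202.42 , 193.631]), array([190.078, 214.744])]
35 -1 [array([232.798, 170.026]), array([248.647, 181.643]), array([266.118, 194.45 ])]
40 1 [array([212.01 , 174.542]), array([199.207, 192.748]), array([184.654, 213.418])]
40 -1 [array([233.852, 169.033]), array([251.165, 179.312]), array([270.288, 190.664])]
45 1 [array([210.752, 174.042]), array([196.129, 191.625]), array([179.419, 211.695])]
45 -1 [array([234.813, 167.982]), array([253.475, 176.843]), array([274.138, 186.651])]
50 1 [array([209.568, 173.446]), array([193.212, 190.268]), array([174.414, 209.578])]
50 -1 [array([235.673, 166.88 ]), array([255.561, 174.252]), array([277.644, 182.433])]
0.65 558 228 274 169 191
169 246 252
172 236 259
175 233 265
178 231 271
181 228 274
184 251 274
187 257 269
190 264 269
```

View pics/s5.png

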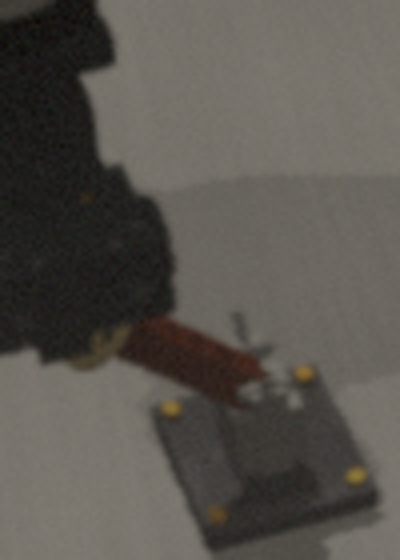

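jog_arm(moves=[[0, 0, 0, 0], [0, 0, 0, 0], [-0.01, -0.0013, 0.01, 0], [-0.01, -0.0013, 0.01, 0], [0, 0, 0.02, 0], [0, 0, 0.02, 0], [0, 0, 0.02, 0], [0.0035, -0.031, 0, 0], [0.0035, -0.031, 0, 0], [0.0035, -0.031, 0, 0], [0.0035, -0.031, 0, 0], [0.0035, -0.031, 0, 0], [0.0035, -0.031, 0, 0], [0.0035, -0.031, 0, 0], [0.0035, -0.031, 0, 0], [0.0035, -0.034, 0, 0], [0, 0, -0.018, 0], [0, 0, -0.02, 0], [0, 0, 0, 0], [0, 0, 0, 0]], squeeze=50)

```text
time_s: 13.95
ee_pos: [0.4963, -0.1643, 0.1795]
tool_rot: [-0.067, 0.998, -0.0, 0.0]
contact_force: [-0.1, 0.3, -0.9]
grip_width: 0.0264
finger_force: 50.0
```

Run:
```python
from h import *
np.set_printoptions(precision=3,suppress=True)
p,g,u,c=tilt(); save(p,"s6",(200,190,400,390),3)
for th in (35,40,45,50,55):
    t=np.radians(th); d=-u*np.sin(t)-np.array([0,0,np.cos(t)])
    print(th,g+.1187*d,[px(p,g+k*d) for k in(.0287,.1187)])
r=imaging.read_camera("top"); save(r,"t6",(300,180,480,330),4)
for q in("saucer","cap_centre","pliers_centre","box_centre"): print(q,[(b["centre"],round(b["score"],2)) for b in imaging.boxes_of(p,q)[:3]])
```

```text
pos [ 0.496 -0.164  0.18 ] F [-0.14   0.304 -0.904] t 13.95 toolx [-0.991 -0.134  0.   ]
35 [ 0.564 -0.155  0.076] [array([267.563, 285.933]), array([306.921, 307.418])]
40 [ 0.572 -0.154  0.083] [array([268.955, 284.749]), array([312.349, 302.983])]
45 [ 0.579 -0.153  0.09 ] [array([270.235, 283.516]), array([317.414, 298.346])]
50 [ 0.586 -0.152  0.097] [array([271.394, 282.24 ]), array([322.085, 293.53 ])]
55 [ 0.593 -0.151  0.105] [array([272.423, 280.932]), array([326.331, 288.558])]
saucer [([0.5528, -0.3158, 0.0064], 0.74), ([0.7569, -0.1836, 0.0058], 0.66), ([0.5822, -0.1518, 0.0107], 0.55)]
cap_centre []
pliers_centre [([0.4078, -0.0998, 0.0106], 0.81), ([0.5807, -0.1533, 0.0075], 0.58)]
box_centre [([0.7677, -0.0002, 0.0299], 0.93)]
```

View pics/s6.png

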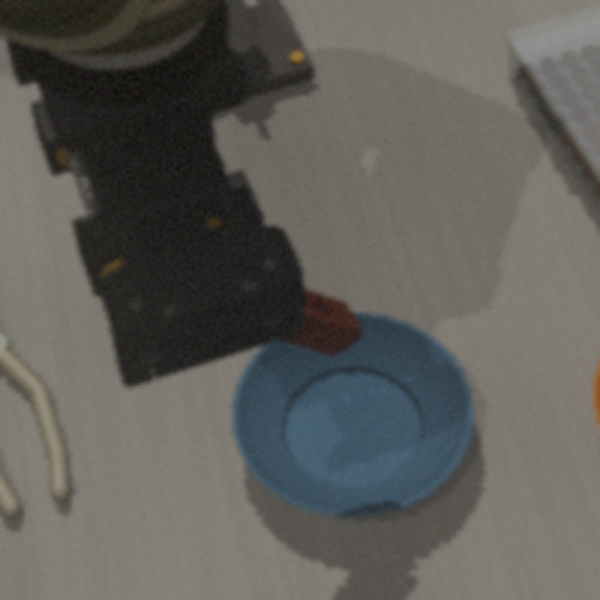

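View pics/t6.png

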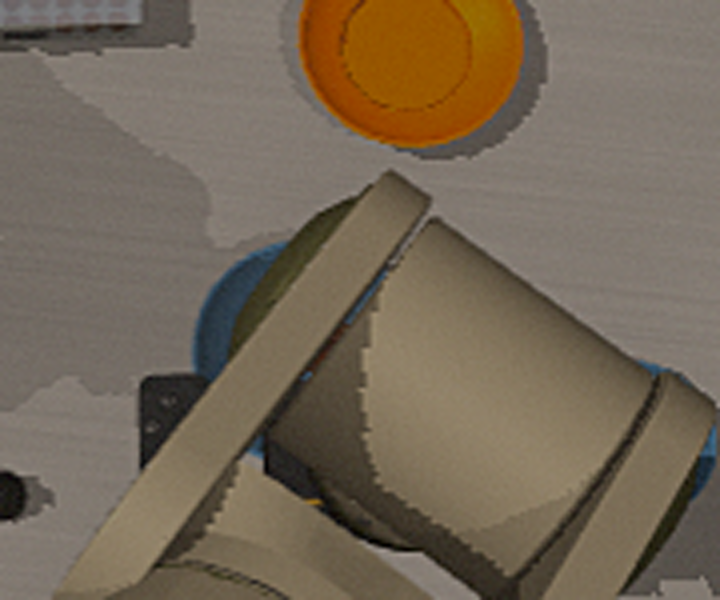

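```bash
python3 -c "
from h import *
print(sign_off())"
```

```text
the job is handed in; nothing more can be done
None
```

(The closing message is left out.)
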